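# Close up the blade cooling chest

### The job

The rack of blade blanks is sticking out of the open front of the steel cooling chest. With the fingertips only, push the rack along its ledge fully home into the chest, then push the open lid down shut, and then push the slide bolt fully home over the lid. Do not lift or tip the rack, do not slide the bolt before the lid is down, and leave everything else on the bench where it is.

Things in the scene. Friction and masses are not known exactly. Their poses are not given: they have to be found in the camera images.
- chest: Low grey steel chest, fixed, on a dark base plate 12 thick (x -190 to 110, y -210 to 210 in its own frame). Origin on the bench surface; +x points into the chest, away from the robot, y left, z up; yaw up to 0.3 rad. Inner floor = plate top, z 12. Side walls: inner faces y +-114, 6 thick, from x -45 to 95, tops z 87. Back wall inner face x 85.
- chest_mouth (a point): Middle of the chest's open front on its floor: chest frame x -45, y 0, z 12. Before it the plate is the loading ledge, with two rails 14 high, inner faces y +-114, from x -190 to -45.
- rack: Loose dark steel rack, 130 (x) by 222 (y) by 60 high, 0.4 to 0.8 kg, on the ledge between the rails, with five upright blade blanks (part of it). Origin: centre of its underside, x to the chest's back. Slides under a few N. Home: its rear meets the back wall, its front plate is flush with the side walls' front ends (chest x -45). It starts sticking out 60 to 90 mm.
- rack_front (a point): Centre of the outer face of the rack's front plate (plate 222 wide, 60 high, 6 thick, upright), 30 above the rack's underside: the face to push.
- lid (a joint): Hinge angle of the lid, rad: 0 = shut and level, grows as it opens upward, stop at 1.4. Starts open at 1.0 to 1.3 and stays where it is left (stiff friction hinge; 3 to 7 N near the free edge moves it).
- lid_hinge (a point): Middle of the lid's hinge line, along chest y at chest frame x 95, z 90 (the far side). Lid: steel sheet 6 thick (mid-plane through the hinge line), 242 wide along y, reaching 139 from the hinge line; a knob 24 across and 29 high stands in the middle of its outer face, 65 from the hinge line.
- lid_edge (a point): Middle of the lid's free edge, on its outer face, 139 from the hinge line. With the lid shut: chest frame x -44, y 0, z 93.
- bolt (a joint): Travel of the steel slide bolt on the bracket, m: 0 = drawn back clear of the lid, 0.035 = stop, fully home, its end lying over the lid. It moves along chest +y, starts at 0 to 0.008, stays where it is left, needs about 2 to 3 N.
- bolt_lug (a point): Middle of the top of the upright lug on the bolt's outer end: lug 18 (x) by 12 (y), its top at chest z 136, 32 above the bolt bar (bar top z 104). At travel 0 its centre is at chest x 20, y -178. Push its outer (-y) face towards +y. Below it is a fixed bracket, x -2 to 42, y -182 to -122, top z 92.
- tin: Bystander: aluminium can, 48 across, 55 high, on the chest's base plate, left of the ledge. Origin at its underside.
- stone: Bystander: whetstone 110 x 40 x 22 on the base plate, right of the ledge. Origin at its underside.
- hammer: Bystander: hammer on the bench, right. Origin at its underside.
- brush: Bystander: brush on the bench, right. Origin at its underside.
- mug: Bystander: steel mug, 76 across, 85 high, on the bench, left. Origin at its underside.
- brick: Bystander: firebrick 115 x 65 x 55 on the bench, left. Origin at its underside.
- wrench: Bystander: wrench on the bench, left. Origin at its underside.

How it is judged:
By the outcome, as a careful person would: the job done as asked, in the order asked, and still so for the second after the job is handed in, with the robot touching nothing.
It also fails if it takes over 58 s, if anything falls off the work surface, if the arm or the gripper's body presses on something with over 40 N, if the wrist force passes 120 N, or if a joint passes its speed limit or range.

### The arm

A 6-joint arm with a two-finger parallel gripper is mounted at the origin on the work surface. World frame = base frame: x ahead of the robot, y to its left, z up, the work surface at z = 0. Lengths are in m, angles in degrees, forces in N, time in s.
With the tool pointing down it reaches from about 0.325 to 0.775 m from the base axis. Payload 5.5 kg.
Tool frame: the origin (TCP) lies at the centre of the arm's flange, where the gripper is bolted on; the fingertips stand 182 mm ahead of it and the grasp point (between the pads) lies 163 mm ahead of it; z points along the fingers, y is the direction in which the jaws open and shut (so a half turn about z gives the same grasp; the last joint's range is limited). The gripper opens to 88 mm and grips with 3 to 60 N. Pads are 20 mm wide; open, the fingers measure 115 mm over their backs; the gripper's body (75 mm by 178 mm) begins 61 mm behind the grasp point.
Start: joints at [60.006, 5.22, 70.514, -0, 104.267, -3.249], TCP at [0.27, 0.536, 0.405] pointing down, gripper open.
Joint ranges: [-164.24, 164.24], [-49.07, 125.15], [9.68, 141.18], [-86.29, 266.29], [3.28, 154.24], [-151.56, 151.56]. Speed limits (degrees/s): [147.25, 147.25, 172.46, 180, 180, 180].

### API

Orientations are given as [roll, pitch, yaw] about the fixed x, y, z axes, in that order (R = Rz(yaw) Ry(pitch) Rx(roll)).
In Python, from station import r gives the robot as it stands. The module is installed in compiled form; this text tells all that it offers. Calls block until the motion is done:
- r.reach(position, orientation): joint-space move of the TCP to a pose.
- r.servo_line(position, rotation=None, speed=0.15): straight line of the TCP; rotation=None keeps the orientation; speed is the mean speed in m/s.
- r.move_joints(angles): joint-space move.
- r.let_go() and r.grab(squeeze=None): open the fingers fully, or close them until they stop; squeeze is the grip in N (None keeps the last).
- r.wait(seconds).
- r.inverse_kinematics(position, orientation): joint angles nearest the present ones, or None.
- r.sense(): the state.
- r.snapshot(name): name is "scene" or "top"; returns a dict with "frame" (384x512x3 uint8, red, green, blue), "fx", "fy", "cx", "cy" (pixels), "R" (3x3) and "t" (3): a world point X has camera coordinates R X + t. Camera axes: x right, y down, z forward; pixel columns grow to the right and rows downward; lengths in m; the calibration is good to about 2 mm. A picture is of the moment at which its call begins. There is no depth.
A pose or a line that the arm cannot do raises r.IKError and nothing moves.
- r.hand_in(): hands the job in, once; it reports no verdict.
The state is a dict: "clock": time; "joints": joint angles; "joint_vel": joint speeds; "joint_torque": joint torques, N m; "tcp_pos": TCP position; "orientation": TCP orientation; "contact_force": force on the tool from outside, world axes, zero at the start; "torque": the same for the moment, N m; "opening": finger opening in m.
Only numpy, scipy, OpenCV 4.12 (cv2) and the standard library are available. Lean on these libraries where they do the work, as an engineer would, in place of code of your own. Each camera call takes 0.05 s, during which the arm holds its last target.

## Working session

There is one attempt and no reset: what is moved stays moved. The work goes in short steps, each a Python script; the robot and the scene stay as the last script left them, time stands still between calls to the robot, and variables do not carry over. Pictures are saved under pics/ and viewed, and the job is handed in when it is done.

```bash
mkdir -p pics; python3 - <<'E'
from station import r
import cv2,pickle
s=r.sense();print(s)
for n in("scene","top"):
    d=r.snapshot(n);pickle.dump(d,open(f"{n}0.pkl","wb"))
    cv2.imwrite(f"pics/{n}0.png",cv2.resize(d["frame"][:,:,::-1],(768,576),interpolation=cv2.INTER_CUBIC))
    print(n,d["fx"],d["cx"],d["cy"],d["R"],d["t"])
E
```

```text
{'clock': 0.0, 'joints': array([ 6.00053440e+01,  5.26166565e+00,  7.05808380e+01, -5.57029099e-04,
        1.04265139e+02, -3.24743734e+00]), 'joint_vel': array([ 0.03140854,  0.05002089,  0.01633507, -0.06534371, -0.10053762,
        0.00802553]), 'joint_torque': array([-1.75484452e-03, -4.46424186e+01, -4.06462276e+01,  6.96024229e-02,
        2.88189930e-02, -1.27946341e-04]), 'tcp_pos': array([0.2700525 , 0.53585326, 0.40353189]), 'orientation': array([-1.79892500e+02, -5.55850595e-03,  1.53252639e+02]), 'contact_force': array([-0.35096622,  0.36125315,  0.80752036]), 'torque': array([0.02373412, 0.00278748, 0.01485482]), 'opening': 0.08778016159399155}
scene 392.13286232932126 252.65147031380516 192.26881407317185 [[-0.44426907  0.89575285 -0.01586881]
 [ 0.72603462  0.34960299 -0.59215833]
 [-0.52487973 -0.27459894 -0.80566537]] [ 0.22925094 -0.31526965  1.47129664]
top 408.7314981514898 255.98301065118642 194.54830693429335 [[ 0.01147704 -0.99993223 -0.0019542 ]
 [-0.9786929  -0.01083253 -0.20504359]
 [ 0.20500852  0.00426586 -0.97875089]] [0.00223438 0.56218667 1.46831225]
```

View pics/scene0.png

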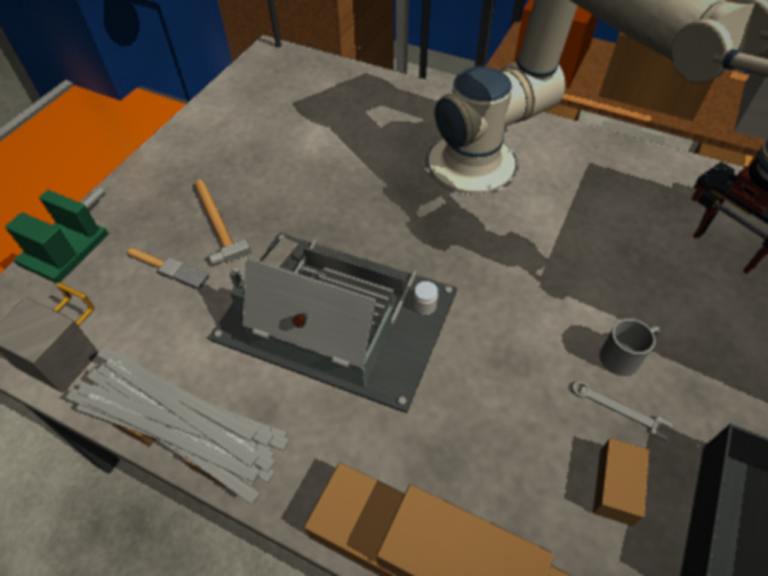

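View pics/top0.png

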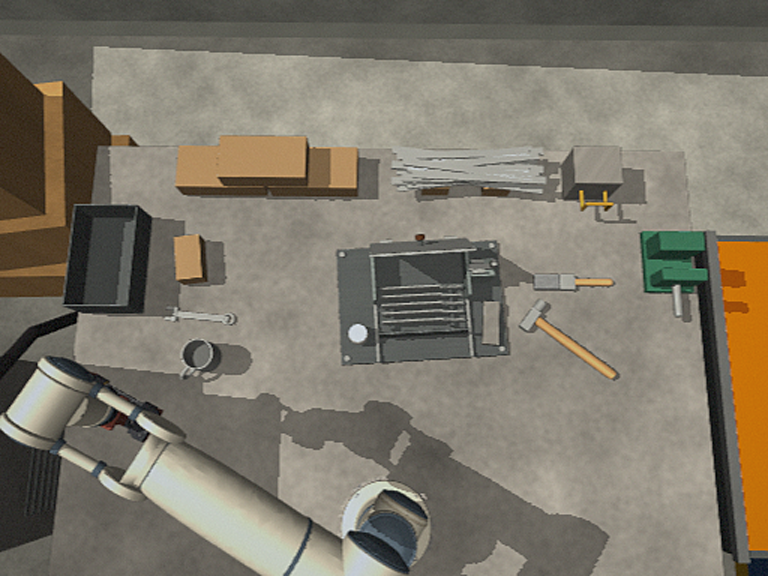

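The scene view shows the chest around (335,320) with its lid open towards us. The top view shows the base plate with corners near (338,252), (341,364), (509,355) and (500,240) at 1.5x, the tin at (358,333), the stone at (491,324) and the bolt at (485,267). I'll zoom in on the chest.

```bash
python3 - <<'E'
import cv2,pickle
d=pickle.load(open("top0.pkl","rb"))["frame"][:,:,::-1]
cv2.imwrite("pics/topz.png",cv2.resize(d[150:250,215:348],None,fx=6,fy=6,interpolation=cv2.INTER_CUBIC))
d=pickle.load(open("scene0.pkl","rb"))["frame"][:,:,::-1]
cv2.imwrite("pics/scenez.png",cv2.resize(d[150:280,130:310],None,fx=4.4,fy=4.4,interpolation=cv2.INTER_CUBIC))
E
```

```text
(no output)
```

View pics/topz.png

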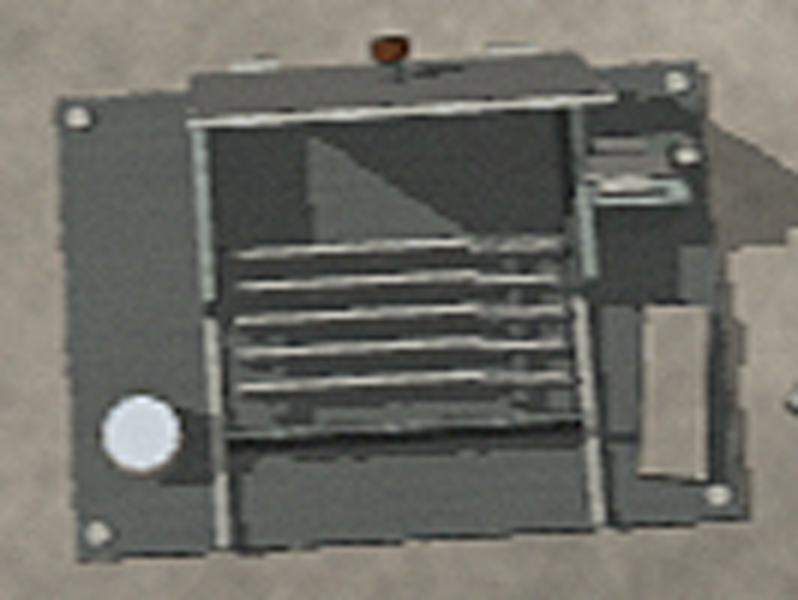

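View pics/scenez.png

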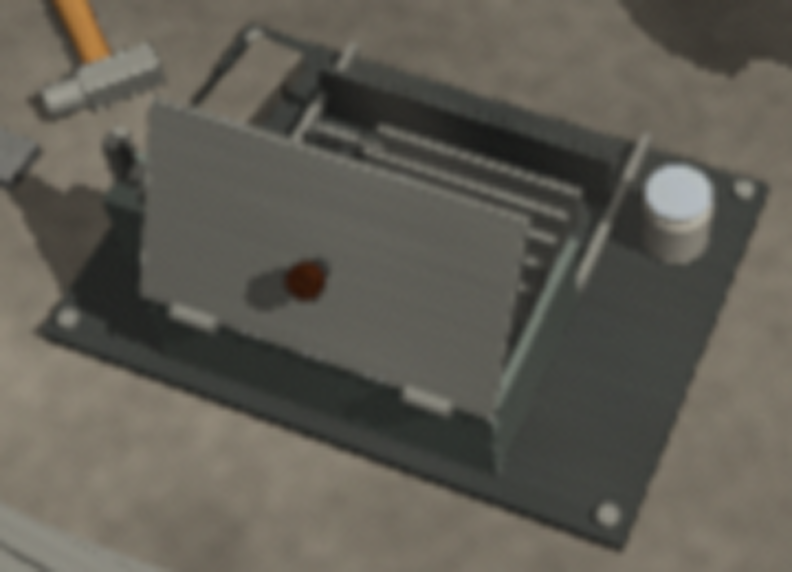

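```bash
cat > h.py <<'E'
import numpy as np,cv2,pickle
def ray(d,u,v):
    R=np.array(d["R"]);t=np.array(d["t"])
    k=np.array([(u-d["cx"])/d["fx"],(v-d["cy"])/d["fy"],1.])
    o=-R.T@t; w=R.T@k; return o,w/np.linalg.norm(w)
def onz(d,u,v,z):
    o,w=ray(d,u,v); return o+w*(z-o[2])/w[2]
def crop(u,v,f,x0,y0): return (u+.5)/f-.5+x0,(v+.5)/f-.5+y0
def tri(a,b):
    A=np.zeros((3,3));B=np.zeros(3)
    for o,w in (a,b):
        P=np.eye(3)-np.outer(w,w);A+=P;B+=P@o
    X=np.linalg.solve(A,B)
    return X,[np.linalg.norm((np.eye(3)-np.outer(w,w))@(X-o)) for o,w in(a,b)]
def fit(C,W):
    C=np.array(C);W=np.array(W)[:,:2];c=C.mean(0);w=W.mean(0);a=C-c;b=W-w
    th=np.arctan2((a[:,0]*b[:,1]-a[:,1]*b[:,0]).sum(),(a*b).sum())
    R=np.array([[np.cos(th),-np.sin(th)],[np.sin(th),np.cos(th)]])
    t=w-R@c
    return th,t,1e3*((b-a@R.T))
E
python3 - <<'E'
from h import *
T=pickle.load(open("top0.pkl","rb"));S=pickle.load(open("scene0.pkl","rb"))
ct=lambda u,v:crop(u,v,6,215,150); cs=lambda u,v:crop(u,v,4.4,130,150)
C=[(.11,.21),(-.19,.21),(-.19,-.21),(.11,-.21)]
pt=[onz(T,*ct(*p),.012) for p in[(57,101),(80,556),(749,517),(697,62)]]
ps=[onz(S,*cs(*p),.012) for p in[(623,543),(769,186),(252,23),(38,328)]]
for c,p in((C,pt),(C,ps),(C+C,pt+ps)):
    th,t,e=fit(c,p);print(th,t);print(e.round(1).tolist())
R=np.array([[np.cos(th),-np.sin(th),0],[np.sin(th),np.cos(th),0],[0,0,1]]);t=np.r_[t,0]
np.savez("chest.npz",th=th,t=t,R=R)
loc=lambda X:(R.T@(np.asarray(X)-t)*1e3).round(1)
def ony(d,p,y):
    o,w=ray(d,*p);o=R.T@(o-t);w=R.T@w
    return ((o+w*(y-o[1])/w[1])*1e3).round(1)
# tops of walls z .087 front end
print("wallfront",loc(onz(T,*ct(210,300),.087)),loc(onz(T,*ct(590,275),.087)))
print("rails front",loc(onz(T,*ct(221,545),.026)),loc(onz(T,*ct(600,522),.026)))
print("rack front top",loc(onz(T,*ct(225,436),.072)),loc(onz(T,*ct(581,424),.072)))
print("lug top/bolt",[loc(onz(T,*ct(686,155),.136))])
a,e=tri(ray(T,*ct(686,155)),ray(S,*cs(122,137)));print("lug tri",loc(a),e)
a,e=tri(ray(T,*ct(389,47)),ray(S,*cs(308,281)));print("knob tri",loc(a),e)
for nm,u,v,y in(("R",157,103,-.121),("L",530,222,.121)):
    o,w=ray(S,*cs(u,v))
    o=R.T@(o-t);w=R.T@w; q=o+w*(y-o[1])/w[1] if abs(w[1])>.1 else None
    print("lid corner scene",nm,q)
for nm,ptp,psp in(("L",(188,122),(530,222)),("R",(614,98),(157,103))):
    a,e=tri(ray(T,*ct(*ptp)),ray(S,*cs(*psp)));p=loc(a);print("lid tri",p,e,np.arctan2(p[2]-90,95-p[0]),np.hypot(p[2]-90,95-p[0]))
print("tin top",loc(onz(T,*ct(141,433),.067)))
for q in[(645,308),(711,308),(706,480),(638,472)]:print("stone",loc(onz(T,*ct(*q),.034)))
E
```

```text
0.07449005382450335 [ 0.5900192  -0.08283604]
[[-1.3, -0.1], [2.5, -0.3], [0.5, -1.1], [-1.6, 1.5]]
0.06727647566160105 [ 0.58763295 -0.07916363]
[[-3.1, 0.2], [2.3, -1.0], [1.4, 2.5], [-0.6, -1.7]]
0.07088612622921157 [ 0.58882632 -0.0809997 ]
[[-0.9, -1.6], [3.0, -2.8], [2.5, -3.6], [0.3, 0.1], [-3.5, 1.7], [1.8, 1.5], [-0.6, 4.9], [-2.5, -0.3]]
wallfront [-43.7 116.   87. ] [ -42.  -116.3   87. ]
rails front [-186.9  118.3   26. ] [-186.7 -118.    26. ]
rack front top [-125.4  111.7   72. ] [-131. -105.   72.]
lug top/bolt [array([  17.6, -172.3,  136. ])]
lug tri [  17.3 -170.9  133.2] [np.float64(0.0021853954294997376), np.float64(0.002185395429499514)]
knob tri [ 86.8   2.9 161.2] [np.float64(0.00157128099728999), np.float64(0.0015712809972900125)]
lid corner scene R [ 0.02787878 -0.121       0.20203452]
lid corner scene L [0.02692452 0.121      0.20370606]
lid tri [ 33.9 122.9 214.1] [np.float64(0.0011228406075164557), np.float64(0.001122840607516441)] 1.1132915438579192 138.3257748939076
lid tri [  33.8 -118.1  210.5] [np.float64(0.002103086841507116), np.float64(0.002103086841507224)] 1.100861573633207 135.15061968041434
tin top [-119.8  162.8   67. ]
stone [ -54.7 -157.1   34. ]
stone [ -57.2 -198.6   34. ]
stone [-165.4 -184.8   34. ]
stone [-157.9 -143.2   34. ]
```

The chest fits to about 3 mm, at yaw 0.071 and origin (0.589, -0.081). The checks agree with the given sizes: wall fronts at x≈-43, lid at about 1.1 rad with reach 137, lug at y≈-171 (travel about 7 mm), and rack front at x≈-128 (sticking out about 83 mm). Next I push the rack with open fingers, two contacts spread along y, stopping on force.

```bash
cat >> h.py <<'E'
from station import r
_c=np.load("chest.npz") 
CR,Ct,YAW=_c["R"],_c["t"],float(np.degrees(_c["th"]))
def W(x,y,z): return CR@np.array([x,y,z])+Ct          # chest (m) -> world
def tip(x,y,z): return W(x,y,z+.182)                   # tcp for tip centre
def tipnow(): return CR.T@(r.sense()["tcp_pos"]-Ct)-[0,0,.182]
def F(): return CR.T@r.sense()["contact_force"]
def snap(n,name):
    d=r.snapshot(n);pickle.dump(d,open(name+".pkl","wb"))
    f=d["frame"][:,:,::-1]
    c=f[130:260,205:358] if n=="top" else f[140:290,120:320]
    cv2.imwrite(f"pics/{name}.png",cv2.resize(c,None,fx=4,fy=4,interpolation=cv2.INTER_CUBIC))
E
python3 - <<'E'
from h import *
o=[180,0,YAW]
r.reach(tip(-.175,0,.12),o)
r.servo_line(tip(-.175,0,.028),speed=.12)
f0=F();print(r.sense()["clock"],tipnow().round(4),f0.round(2))
x=-.175
while x<-.047:
    x+=.008 if x<-.075 else .003
    r.servo_line(tip(x,0,.028),speed=.05)
    f=F()-f0;q=tipnow();print(round(x,3),q.round(4),f.round(1))
    if f[0]<-14: break
print(r.sense()["clock"])
E
```

```text
3.3417 [-1.747e-01 -1.000e-04  2.880e-02] [ 0.69 -0.24  0.03]
-0.167 [-0.1665 -0.      0.0285] [-0.1 -0.3  0.4]
-0.159 [-0.1588 -0.      0.028 ] [-0.9  0.3 -0.5]
-0.151 [-0.1508  0.      0.0279] [-0.1  0.3  0.6]
-0.143 [-0.1428  0.      0.028 ] [-0.8 -0.5  0.3]
-0.135 [-0.1347  0.      0.0279] [-1.3  1.1 -0.8]
-0.127 [-0.1268  0.      0.028 ] [-1.2  0.5  1. ]
-0.119 [-0.1188  0.      0.028 ] [-0.1  0.3  0.3]
-0.111 [-0.1108  0.      0.028 ] [-0.8  1.1  0.5]
-0.103 [-0.1029 -0.      0.028 ] [-0.8 -0.2  0.2]
-0.095 [-0.0949 -0.      0.028 ] [-0.3  0.8  0.1]
-0.087 [-0.0869  0.      0.028 ] [-1.1  0.4 -0.4]
-0.079 [-0.0789  0.      0.028 ] [-2.1  0.1  0.3]
-0.071 [-0.0709  0.      0.028 ] [-0.7 -0.7  0.1]
-0.068 [-0.068 -0.     0.028] [-2.7 -0.2  1.7]
-0.065 [-0.065 -0.     0.028] [-2.6  0.5  0.2]
-0.062 [-0.0619  0.      0.028 ] [-2.  -0.1  0.1]
-0.059 [-0.0589  0.      0.028 ] [-2.5 -0.7  0.9]
-0.056 [-0.0563 -0.0001  0.028 ] [-5.7 -1.2  2.3]
-0.053 [-0.055  -0.0003  0.028 ] [-20.6  -0.8  10. ]
8.85
```

The force rose to 20 N with the finger front at x≈-45, exactly where home should be. I'll back off and look.

```bash
python3 - <<'E'
from h import *
r.servo_line(tip(-.09,0,.028),speed=.1)
r.servo_line(tip(-.13,0,.13),speed=.2)
r.grab(30)
r.reach(tip(-.16,0.02,.30),[180,0,YAW])
snap("top","top1");snap("scene","scene1");print(r.sense()["clock"],r.sense()["opening"])
E
```

```text
12.2417 0.0003345877047301664
```

View pics/top1.png

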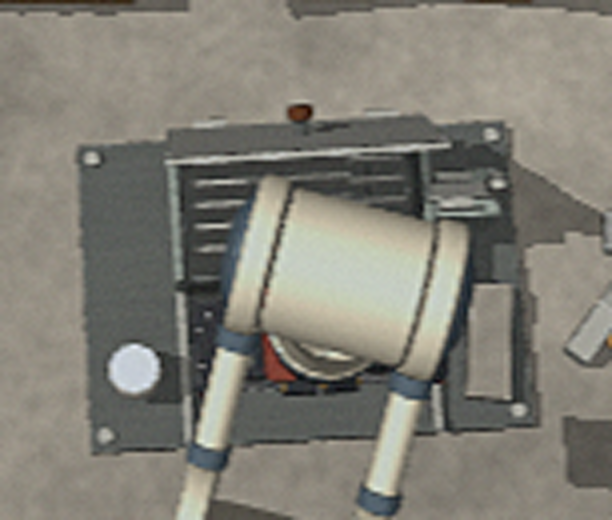

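View pics/scene1.png

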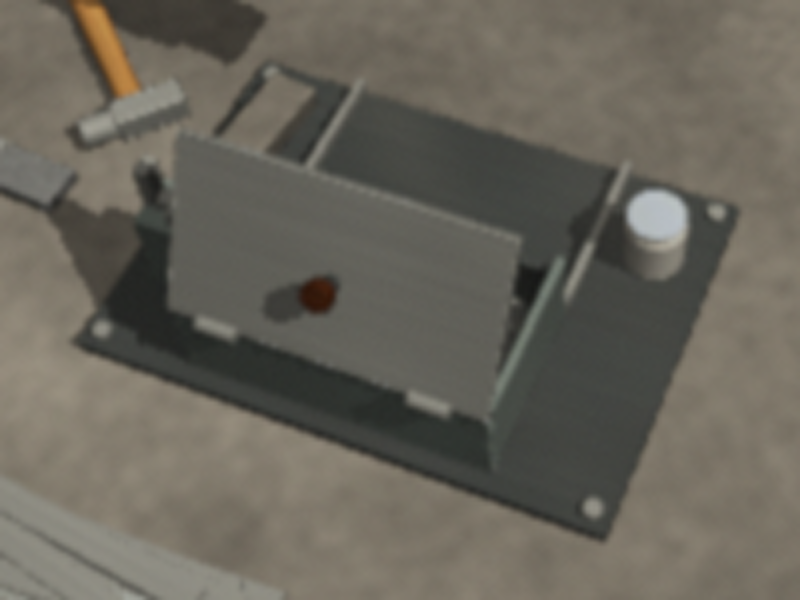

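The ledge is empty and the rack sits in the chest, its front level with the wall ends near (180,285) in the top crop. The lid and bystanders haven't moved. Next is the lid: go over the free edge and follow the arc down on the outer face with closed fingers.

```bash
python3 - <<'E'
from h import *
def P(a,s=.127):
    return (.095-s*np.cos(a)+.003*np.sin(a)+.010, 0., .090+s*np.sin(a)+.003*np.cos(a))
p=P(1.3)
r.reach(tip(-.10,0,.29),[180,0,YAW])
r.servo_line(tip(p[0]+.005,0,.27),speed=.2)
r.servo_line(tip(p[0]+.005,0,p[2]),speed=.15)
f0=F();print(r.sense()["clock"],f0.round(2))
for a in np.r_[np.arange(1.2,.05,-.1)]:
    r.servo_line(tip(*P(a)),speed=.08)
    f=F()-f0;print(round(a,2),tipnow().round(4),f.round(1))
    if np.linalg.norm(f)>30: print("stop");break
else:
  z=P(.1)[2]
  while z>.089:
    z-=.003; r.servo_line(tip(P(0)[0],0,z),speed=.04)
    f=F()-f0;print(round(z,4),tipnow().round(4),f.round(1))
    if f[2]>18: break
print(r.sense()["clock"])
E
```

```text
14.1833 [-0.58 -0.71  0.23]
1.2 [ 0.0616 -0.      0.2113] [0.1 1.3 0.1]
1.1 [0.0502 0.     0.205 ] [ 0.9  0.1 -0.6]
1.0 [ 0.039  -0.      0.1986] [ 0.4  0.1 -0. ]
0.9 [ 0.0284 -0.      0.1912] [0.8 0.4 0.4]
0.8 [ 0.0187 -0.      0.183 ] [-0.   1.1 -1. ]
0.7 [ 0.0098 -0.      0.1739] [0.2 0.8 0.3]
0.6 [ 0.0019 -0.      0.164 ] [0.7 1.2 0.3]
0.5 [-0.0051 -0.      0.1532] [0.7 0.6 0.1]
0.4 [-0.0109  0.      0.1419] [ 0.4  0.  -0.2]
0.3 [-0.0156 -0.      0.1299] [ 0.9  1.4 -0.4]
0.2 [-0.0191  0.      0.1175] [0.5 0.6 0.3]
0.1 [-0.0213  0.      0.1046] [0.7 1.1 0.1]
0.1027 [-0.0221  0.      0.1026] [ 1.2  0.3 -0.9]
0.0997 [-0.022  -0.      0.0995] [ 0.5  0.5 -0.3]
0.0967 [-0.022   0.      0.0963] [0.4 0.4 0.1]
0.0937 [-0.022   0.      0.0934] [ 0.   1.2 -0.9]
0.0907 [-0.0222  0.0001  0.0933] [-5.8  2.5 11.8]
0.0877 [-0.0224  0.0002  0.0931] [-11.1   3.3  23.2]
19.4417
```

Contact came at z 93 mm, the height of the shut lid, with 23 N down. I'll lift off, move towards the bolt side and look.

```bash
python3 - <<'E'
from h import *
r.servo_line(tip(-.022,0,.17),speed=.15)
r.reach(tip(-.14,-.18,.30),[180,0,YAW+90])
snap("top","top2");snap("scene","scene2");print(r.sense()["clock"])
E
```

```text
21.95
```

View pics/top2.png

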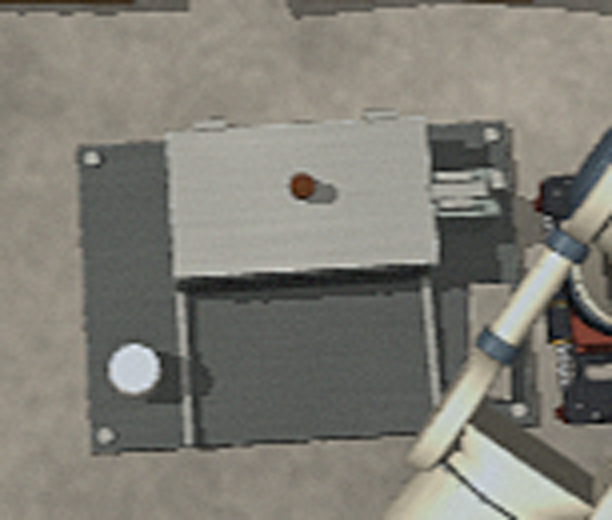

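View pics/scene2.png

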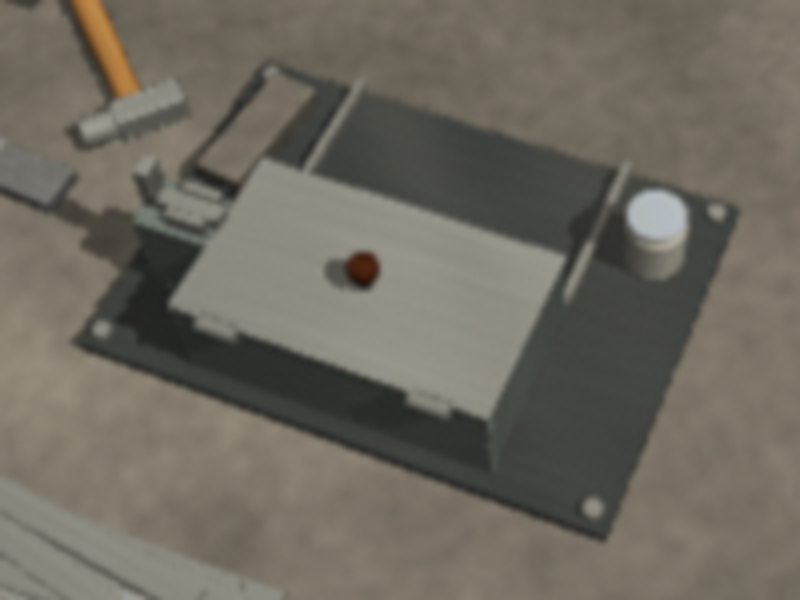

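The lid lies flat (knob at (302,186) in the top crop, even edges in the scene). The lug is at (148,168) in the scene and (497,181) in the top crop, unchanged. Now I push the bolt with closed fingers on the lug's outer face, tip at z 118 mm.

```bash
python3 - <<'E'
from h import *
X=.018; o=[180,0,YAW+90]
ct=lambda u,v:crop(u,v,4,205,130); cs=lambda u,v:crop(u,v,4,120,140)
T=pickle.load(open("top2.pkl","rb"));S=pickle.load(open("scene2.pkl","rb"))
a,e=tri(ray(T,*ct(497,181)),ray(S,*cs(148,168)));print("lug",(CR.T@(a-Ct)).round(4),np.round(e,4))
r.reach(tip(X,-.225,.20),o)
r.servo_line(tip(X,-.220,.118),speed=.12)
f0=F();print(r.sense()["clock"],tipnow().round(4),f0.round(2))
y=-.220
while y<-.150:
    y+=.006 if y<-.172 else .002
    r.servo_line(tip(X,y,.118),speed=.05)
    f=F()-f0;print(round(y,3),tipnow().round(4),f.round(1))
    if f[1]<-14: break
print(r.sense()["clock"])
E
```

```text
lug [ 0.0198 -0.1716  0.1318] [0.0018 0.0018]
23.575 [ 0.018  -0.2201  0.1196] [ 0.64  0.95 -0.05]
-0.214 [ 0.0182 -0.2136  0.119 ] [-1.1 -0.3  0. ]
-0.208 [ 0.0181 -0.2076  0.1181] [-0.3 -2.1  0.3]
-0.202 [ 0.0181 -0.2016  0.1181] [-0.9 -1.   0.3]
-0.196 [ 0.018  -0.1957  0.118 ] [-1.1 -1.3  0.2]
-0.19 [ 0.018  -0.1897  0.118 ] [-0.3 -0.8 -0.2]
-0.184 [ 0.018  -0.1836  0.118 ] [-0.2 -0.6  0.2]
-0.178 [ 0.0181 -0.1775  0.118 ] [-0.7 -0.7  0.4]
-0.172 [ 0.018  -0.1715  0.118 ] [-0.5 -1.3 -0.7]
-0.17 [ 0.018  -0.1699  0.118 ] [-0.  -2.4 -0.7]
-0.168 [ 0.018 -0.168  0.118] [-1.2 -2.1 -0.2]
-0.166 [ 0.018  -0.1659  0.118 ] [-1.  -1.7 -0.5]
-0.164 [ 0.018  -0.1638  0.118 ] [-0.2 -2.5  0.1]
-0.162 [ 0.018  -0.1618  0.118 ] [-0.5 -2.5  0.7]
-0.16 [ 0.018  -0.1598  0.118 ] [-1.6 -2.4 -0.7]
-0.158 [ 0.018  -0.1583  0.118 ] [-0.8 -5.4 -0.2]
-0.156 [ 0.0178 -0.1576  0.1181] [ -0.  -11.   -1.6]
-0.154 [ 0.0177 -0.1569  0.1181] [  1.1 -16.2  -3. ]
27.9583
```

The stop came at finger centre y≈-158, against -159 expected for full travel. I'll back off, clear the view and check.

```bash
python3 - <<'E'
from h import *
r.servo_line(tip(.018,-.20,.118),speed=.1)
r.servo_line(tip(.018,-.22,.22),speed=.2)
r.reach(tip(-.17,-.27,.30),[180,0,YAW+90])
snap("top","top3");snap("scene","scene3");print(r.sense()["clock"],F().round(1))
E
```

```text
30.1833 [-0.9 -0.1  0.3]
```

View pics/top3.png

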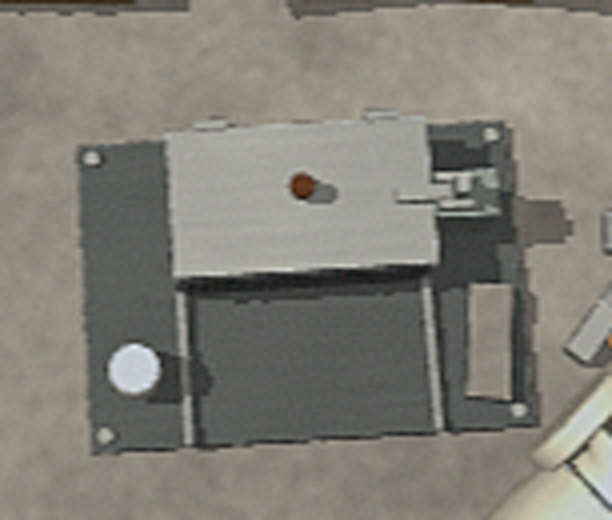

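View pics/scene3.png

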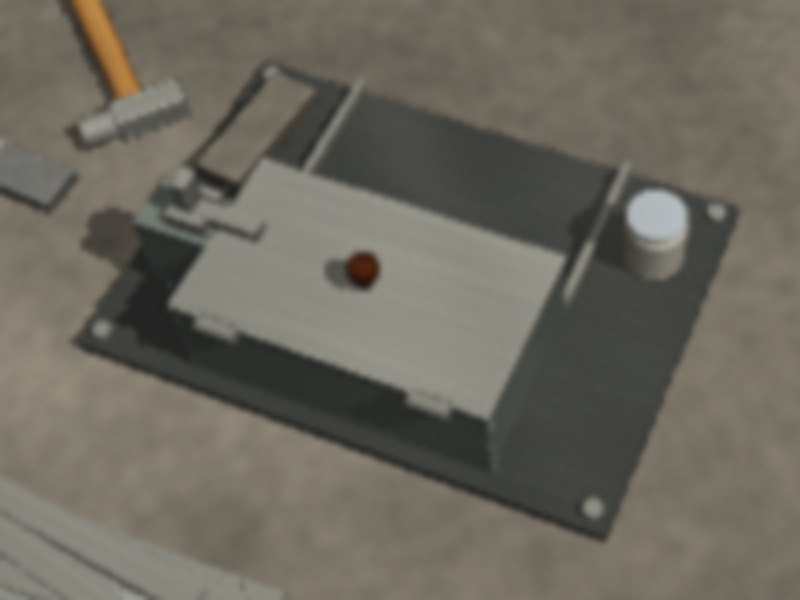

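The bolt lies over the lid, its end at (400,195) in the top crop. The lug is now at (463,184) in the top crop and (184,178) in the scene. I'll triangulate it, check the tin and stone, then hand in.

```bash
python3 - <<'E'
from h import *
ct=lambda u,v:crop(u,v,4,205,130); cs=lambda u,v:crop(u,v,4,120,140)
T=pickle.load(open("top3.pkl","rb"));S=pickle.load(open("scene3.pkl","rb"));T0=pickle.load(open("top0.pkl","rb"))
a,e=tri(ray(T,*ct(463,184)),ray(S,*cs(184,177)));p=CR.T@(a-Ct);print("lug",p.round(4),np.round(e,4),"travel",p[1]+.178)
d=cv2.absdiff(T["frame"],T0["frame"]).max(2)
for n,(x0,x1,y0,y1) in dict(tin=(225,255,212,232),stone=(320,336,198,232),hammer=(345,412,198,255),brush=(355,412,178,196),mug=(118,150,222,255),brick=(110,140,150,195),wrench=(110,160,200,218)).items():
    print(n,(d[y0:y1,x0:x1]>40).sum())
r.hand_in()
E
```

```text
lug [ 0.0187 -0.1413  0.1343] [0.0008 0.0008] travel 0.03667491134169429
tin 3
stone 2
hammer 1916
brush 529
mug 0
brick 0
wrench 0
the job is handed in; nothing more can be done
```

The rack is fully in the chest, the lid is shut and the bolt is home, done in that order and handed in at about 30 s.

- **Rack:** I pushed it with both open fingertips. It stopped firmly (about 20 N) with the pushing face at chest x≈-45 mm, where home should be. The ledge was empty in the pictures afterwards.
- **Lid:** I swung it down with the closed fingertips along its arc. It stopped at z 93 mm, the shut height, under about 23 N, and looked flat in both views.
- **Bolt:** I pushed the lug until it hit its stop at about 16 N. Two-view measurement gives about 36.7 mm of travel against a 35 mm stop, within my 2–3 mm measuring error, and the bolt end lies over the lid.
- **Bystanders:** Comparing the first and last top views shows the tin, stone, mug, brick and wrench unmoved. The same check failed for the hammer and brush, probably because the arm or its shadow covers that area in the last top view. In the scene view the hammer's head and the visible end of the brush kept the same place from after the rack push to the end. The arm never came down near either one.

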